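# Close the double-lidded lunch box, then lift its outer lid alone for the spoon

### The job

Close up the packed lunch box: first press the flap of its nut compartment shut until the tab drops under its catch, then lift the two nested lids together and set them on the box as one, so that the inner lid sits fully down in the mouth all round. Then lift off just the wooden outer lid, leaving the inner lid seated and undisturbed, and finish while still holding the outer lid level, straight above the box and about 10 cm clear of the inner lid, so that I can lay the spoon in the tray. Do not part the lids before they are on the box, do not shove the box about, and leave the other things on the worktop alone.

Things in the scene. Friction and masses are not known exactly. Their poses are not given: they have to be found in the camera images.
- lunch_box: open slim steel lunch box, loose, about 0.7 kg, 142 (x) x 56 (y) mm. Origin: centre of its underside; x along its length, z up. Rolled round rim, top at z = 58 mm; mouth inside the rim 136 x 50 mm. A thin divider at x = 17 mm: a boiled egg (top at z = 42) in the long part, hazelnuts in the compartment at the +x end, which a hinged steel flap covers.
- flap (a joint): flap hinge, rad: 0 shut (level, top at z = 48 mm of the box, 10 mm under the rim), 1.57 upright; starts upright or leaning back over the egg (1.45 to 1.95), stays where left. At 0.16 the springy tab on its free edge meets a catch rim on the end wall; about 4 N down near the free edge pushes it past, it is latched under 0.05. An unlatched flap keeps the lid from going down.
- flap_hinge (a point): middle of the flap's hinge axis, which runs along the box's y; at x = 17, z = 46 mm in the box's frame. The flap is a plate 46 mm wide (y), 3 mm thick, reaching 45 mm from the axis.
- flap_edge (a point): middle of the flap's free edge, 45 mm from the hinge axis, on the face that is on top when shut. Shut, it is at x = 62, z = 48 mm in the box's frame.
- inner_lid: white inner lid, 0.13 kg, loose, starts flat on the worktop under the outer lid. Origin: centre of underside, x lengthwise, z up. Plug 132 x 46 mm with round-edged seal, z = 0 to 8 mm; flange 146 x 60 (y) mm, z = 8 to 20, spoon tray in its top. The plug enters the box's mouth with 2 mm play; seated, the flange lies on the rim, origin 50 mm above the box's, x along the box's x, either way round.
- outer_lid: wooden hood, 0.11 kg, 155 x 69 (y) x 32 mm; origin: centre of its lower edge, x lengthwise. Only rests over the inner lid (origin 12 mm above its origin, 1.5 mm play): gripped itself, it comes off alone; lifting the inner lid carries both. Midway on each long side is a full-height finger scoop 40 mm wide (x): there the hood is 50 mm wide (y), z = 8 to 32, and below it the flange edges stand bare.
- spoon: bystander: small steel spoon, 107 mm, flat on the worktop
- nut_bowl: bystander: small stoneware bowl, 71 mm wide and 30 mm high
- pebble_jar: bystander: glass clip jar with pebbles, 72 mm wide and 85 mm high
- tongs: bystander: bamboo tongs, 157 mm long, flat on the worktop

How it is judged:
On the way, in this order (a step that is already met when the one before it is completed fails the run):
1. the flap is shut, its tab under the catch, with the lids still off the box (value of joint flap below 0.05 rad and horizontal distance between inner_lid and lunch_box above 0.05 m), for 0.2 s.
2. both lids are on the box together, the inner one fully down in the mouth, the outer one resting over it (z of inner_lid in the frame of lunch_box below 0.0525 m and horizontal distance between inner_lid and lunch_box below 0.005 m and angle between the z axis of inner_lid and the z axis of lunch_box, either way round below 0.03 rad and z of outer_lid in the frame of inner_lid below 0.015 m and horizontal distance between outer_lid and inner_lid below 0.006 m), for 0.2 s.
At the end, for the whole second after the job is handed in: Fingers hold the outer lid level and still, 70-160 mm above its rest on the inner lid, within 50 mm of straight above the box. Flap latched (<0.05 rad). Inner lid down in the mouth within 2.5 mm, centred within 5 mm, level within 0.03 rad, untouched. Box upright on the worktop (value of joint flap below 0.05 rad and z of inner_lid in the frame of lunch_box between 0.047 and 0.0525 m and horizontal distance between inner_lid and lunch_box below 0.005 m and angle between the z axis of inner_lid and the z axis of lunch_box, either way round below 0.03 rad and angle between lunch_box's own z axis and vertical below 0.03 rad and height (world z) of lunch_box below 0.004 m and contact force between the fingers and outer_lid above 1 N and contact force between outer_lid and inner_lid below 0.05 N and contact force between outer_lid and lunch_box below 0.05 N and z of outer_lid in the frame of inner_lid between 0.082 and 0.172 m and horizontal distance between outer_lid and lunch_box below 0.05 m and angle between outer_lid's own z axis and vertical below 0.2 rad and linear speed of outer_lid below 0.03 m/s and linear speed of each of inner_lid, lunch_box below 0.02 m/s and contact force between the arm and lunch_box below 0.1 N and contact force between the arm and inner_lid below 0.1 N); the arm keeps its last pose, push and grip.
It fails at once if the lids are parted (over 40 mm between their origins) while the inner lid is not seated in the box (distance between outer_lid and inner_lid above 0.04 m and (z of inner_lid in the frame of lunch_box above 0.054 m or horizontal distance between inner_lid and lunch_box above 0.008 m)).
It fails at once if the lunch box is shoved more than 40 mm or tipped more than 0.2 rad (distance of lunch_box from where it was at the start of the episode above 0.04 m or angle between lunch_box's own z axis and vertical above 0.2 rad).
It fails at once if a bystander is moved more than 30 mm (distance of any of spoon, nut_bowl, pebble_jar, tongs from where it was at the start of the episode above 0.03 m).
It also fails if it takes over 64 s, if anything falls off the work surface, if the arm or the gripper's body presses on something with over 40 N, if the wrist force passes 120 N, or if a joint passes its speed limit or range.

### The arm

A 6-joint arm with a two-finger parallel gripper is mounted at the origin on a cart in front of the work surface, level with it; the furniture and walls round the work are solid. World frame = base frame: x ahead of the robot, y to its left, z up, the work surface at z = 0. Lengths are in m, angles in rad, forces in N, time in s.
With the tool pointing down it reaches from about 0.375 to 0.975 m from the base axis. Payload 3.8 kg.
Tool frame: the origin (TCP) lies midway between the tips of the shut fingers; the grasp point (between the pads) lies 19 mm behind it; z points along the fingers, y is the line along which they close (so a half turn about z gives the same grasp; the last joint's range is limited). The gripper opens to 88 mm and grips with 3 to 60 N. Pads are 18 mm wide; open, the fingers measure 123 mm over their backs; the gripper's body (75 mm by 187 mm) begins 45 mm behind the grasp point.
Start: joints at [-1.335, 0.264, 1.604, -0, 1.274, -0.037], TCP at [0.182, -0.65, 0.239] pointing down, gripper open.
Joint ranges: [-2.63, 2.63], [-0.94, 2.18], [0.31, 2.57], [-1.31, 4.45], [0, 2.66], [-2.55, 2.55]. Speed limits (rad/s): [2.57, 2.57, 3.14, 3.14, 3.14, 3.14].

### API

Orientations are given as a rotation vector (axis times angle).
In Python, from cell import manip, inverse_kinematics, cams, order gives the robot as it stands. Calls block until the motion is done:
- manip.move_pose(position, orientation): joint-space move of the TCP to a pose.
- manip.move_linear(position, rate=0.15, rot=None): straight line of the TCP; rot=None keeps the orientation; rate is the mean speed in m/s.
- manip.set_joints(angles): joint-space move.
- manip.set_gripper(opening, force=None): finger opening in m; force is the grip in N (None keeps the last); returns when the fingers have stopped.
- manip.dwell(seconds).
- inverse_kinematics(position, orientation): joint angles nearest the present ones, or None.
- manip.state(): the state.
- cams.capture(name): name is "side" or "top"; returns a dict with "image" (400x640x3 uint8, blue, green, red), "z_map" (400x640 float32, m along the optical axis (not along the pixel's ray), 0 where there is no reading), "intrinsics" (3x3 intrinsics, pixels), "position" and "orientation" of the camera in the world. Camera axes: x right, y down, z forward; pixel columns grow to the right and rows downward; lengths in m; the calibration is good to about 2 mm. A picture is of the moment at which its call begins.
A pose or a line that the arm cannot do raises manip.IKError and nothing moves.
- order.close_job(): hands the job in; it is judged then, once.
The state is a dict: "clock": time; "joint_pos": joint angles; "joint_velocities": joint speeds; "tau": joint torques, N m; "tool_pos": TCP position; "tcp_rot": TCP orientation; "contact_force": force on the tool from outside, world axes, zero at the start; "moment": the same for the moment, N m; "gripper_width": finger opening in m; "grasp_force": force on a finger pad.
Only numpy, scipy, OpenCV 4.12 (cv2) and the standard library are available. Lean on these libraries where they do the work, as an engineer would, in place of code of your own. Each camera call takes 0.05 s, during which the arm holds its last target. There are 200 camera calls.

## Working session

There is one attempt and no reset: what is moved stays moved. The work goes in short steps, each a Python script; the robot and the scene stay as the last script left them, time stands still between calls to the robot, and variables do not carry over. Pictures are saved under pics/ and viewed, at most 10 in all, crops included, and the job is handed in when it is done.

```bash
mkdir -p pics; ls
python3 - <<'E'
from cell import manip,cams
import cv2,numpy as np
for n in ("top","side"):
    c=cams.capture(n); cv2.imwrite(f"pics/{n}0.png",c["image"]); np.savez(f"{n}0.npz",**c)
    print(n,c["intrinsics"].tolist(),c["position"],c["orientation"])
print(manip.state())
E
```

```text
pics
top [[440.90935940459843, 0.0, 317.44150824893313], [0.0, 440.90935940459843, 197.89577458984252], [0.0, 0.0, 1.0]] [ 0.38153321 -0.07475533  1.23125688] [-2.16603264  2.16903353 -0.08918727]
side [[387.49366754533577, 0.0, 322.3550947677504], [0.0, 387.49366754533577, 202.64690042797872], [0.0, 0.0, 1.0]] [-0.47627135  0.18102646  0.76457658] [-1.40900163  1.91402611 -0.97236813]
{'clock': 0.1, 'joint_pos': array([-1.33485911e+00,  2.64707411e-01,  1.60522501e+00, -3.76399606e-05,
        1.27368539e+00, -3.69066716e-02]), 'joint_velocities': array([ 0.00068005, -0.00237063, -0.00293486,  0.00095633, -0.00149678,
        0.00124478]), 'tau': array([ 3.94138397e-04, -5.03617501e+01, -3.58070505e+01,  7.31221098e-02,
        2.32816336e-02, -5.40104622e-05]), 'tool_pos': array([ 0.18172698, -0.6494194 ,  0.23749926]), 'tcp_rot': array([-3.11040870e+00, -4.26997655e-01,  3.72046248e-04]), 'contact_force': array([-0.41346323, -0.95171427,  0.15104753]), 'moment': array([-0.05821723,  0.0054486 ,  0.00021784]), 'grasp_force': 0.0, 'gripper_width': 0.08831922500282248}
```

View pics/top0.png

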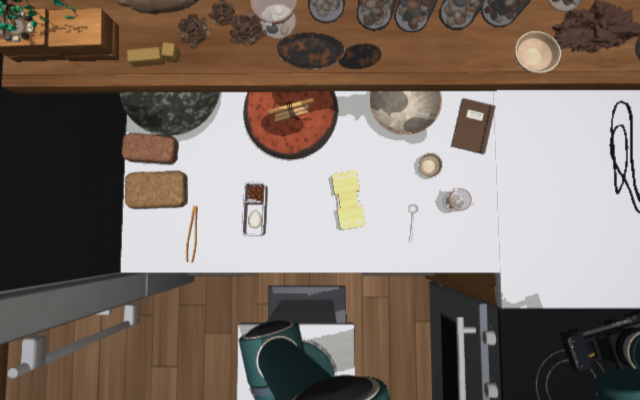

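View pics/side0.png

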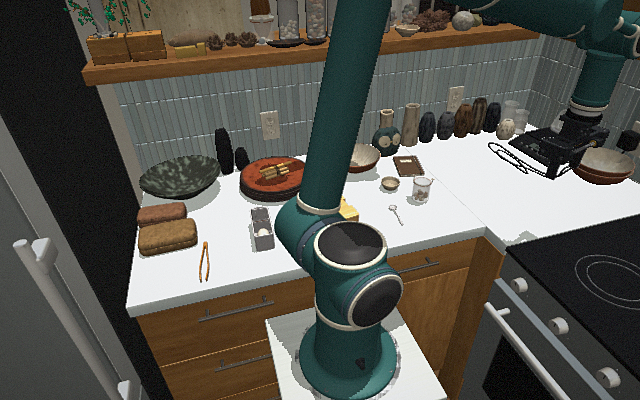

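The top view shows the steel box at about (255,209), with the nut end up (+x world). The yellow lid stack is at (348,200), spoon at (411,222), tongs at (192,233), nut bowl at (429,165) and jar at (455,200). The side view has the arm partly in front of the lids.

```bash
cat > h.py <<'E'
import numpy as np,cv2
from scipy.spatial.transform import Rotation as R
def cloud(c):
    z=c["z_map"];K=c["intrinsics"];v,u=np.mgrid[:z.shape[0],:z.shape[1]]
    P=np.stack([(u-K[0,2])/K[0,0]*z,(v-K[1,2])/K[1,1]*z,z],-1)
    return P@R.from_rotvec(c["orientation"]).as_matrix().T+c["position"]
def ray(c,uv,h):
    K=c["intrinsics"];uv=np.atleast_2d(uv).astype(float)
    d=np.c_[(uv-K[:2,2])/[K[0,0],K[1,1]],np.ones(len(uv))]@R.from_rotvec(c["orientation"]).as_matrix().T
    return c["position"]+d*((h-c["position"][2])/d[:,2])[:,None]
def down(a): # tool down, tool y axis (closing line) along world angle a
    y=np.array([np.cos(a),np.sin(a),0]);z=np.array([0,0,-1.]);x=np.cross(y,z)
    return R.from_matrix(np.c_[x,y,z]).as_rotvec()
E
python3 - <<'E'
from h import *
c=dict(np.load("top0.npz"));P=cloud(c);z=P[...,2]
print("table z",np.median(z[240:260,290:320]))
for n,(u0,u1,v0,v1) in dict(box=(236,275,175,242),lid=(325,372,165,235)).items():
    w=z[v0:v1,u0:u1]; print(n,np.percentile(w,[1,5,25,50,75,90,95,99,100]).round(4))
im=c["image"]
a=cv2.resize(im[172:245,230:380],None,fx=5,fy=5,interpolation=cv2.INTER_CUBIC);cv2.imwrite("pics/crop1.png",a)
w=(z[176:242:2,238:274]*1000).round().astype(int)
for r in w: print(*r)
E
```

```text
table z -0.0011329707741321027
box [-0.006  -0.0042 -0.0013  0.0016  0.0265  0.0519  0.0573  0.0937  1.2313]
lid [-0.0063 -0.0042 -0.0014  0.002   0.0423  0.0445  0.0456  0.0478  1.2313]
0 6 -1 4 5 -1 -2 0 -1 -1 -6 2 -2 -2 -4 0 -3 -3 -5 0 2 1 -5 -1 -1 -1 2 -5 -6 -2 1 0 1 -2 0 -2
-2 3 0 2 2 -4 -2 -3 -6 -3 -2 1 -1 -4 -4 -4 -2 -7 -2 -6 -1 2 -5 -2 1231 0 -6 0 4 -3 2 -3 -3 -1 2 -2
1231 -3 -3 1 -1 -2 0 2 -5 1 -4 -5 0 -3 -3 -1 -2 0 0 -2 0 -4 -1 -2 0 0 3 3 -3 -4 1 2 1 0 -1 -1
-1 -5 1231 2 -2 -7 -3 4 58 56 53 57 54 57 59 59 58 56 57 54 60 56 54 60 57 57 -3 -1 2 -2 -2 -3 0 0 1 -1
-3 -3 2 1 0 -3 2 58 49 34 26 20 14 10 14 13 12 47 47 49 46 50 48 20 24 21 53 59 -5 1 -5 -2 -2 -3 -2 2
0 0 -1 0 -4 -2 58 54 42 23 9 14 19 18 11 15 11 18 18 17 17 13 12 17 14 15 58 58 30 1 -5 -2 -3 0 -4 1231
3 -1 -2 1 -1 -2 59 57 36 20 13 17 18 1231 27 31 31 26 21 30 26 29 27 21 17 22 56 55 31 13 -2 -1 -1 2 2 -2
1 3 -3 -1 1 2 60 55 32 21 5 0 15 27 27 25 29 26 27 30 28 27 27 26 16 15 54 53 30 7 -2 2 -3 0 -2 0
0 -2 -4 -5 -3 2 57 51 32 17 14 13 17 16 22 29 21 19 17 23 27 28 25 22 18 15 58 54 28 9 -5 -3 -3 -4 1 1
2 -2 -1 5 
[... 1603 characters left out ...]
32 33 26 28 2 5 3 55 55 35 9 -2 -3 -2 -2 3 -3 -2 -5
-3 -1 1 -2 55 48 32 16 6 2 0 1 -1 3 1 4 3 2 -2 -4 6 1 -1 2 58 55 26 8 -2 -4 2 -3 -3 -5 -2 -2
-5 0 -4 -2 57 47 29 16 0 0 2 1 2 1 3 3 0 2 3 5 0 1 2 -1 60 59 28 8 1 -3 -3 -5 1 -4 -5 2
-2 -1 -2 -4 55 55 39 18 4 3 -1 6 5 0 -1 4 2 1 -1 5 0 6 -1 0 53 39 24 6 -1 0 -2 0 1 2 1 1
0 0 -2 -2 -2 0 59 56 52 56 54 54 59 57 58 55 52 56 57 55 55 62 56 59 32 17 -7 -1 -2 3 2 1 -2 3 -3 0
-3 1 2 -3 -2 3 -2 -2 -2 -2 1 -4 2 0 -2 -5 0 -1 0 2 -1 1 0 0 -4 -2 -1 1 3 -2 6 -2 1 2 1 -1
2 -1 -3 -1 2 0 -3 -6 -1 -2 -1 2 0 -2 -4 -1 2 -2 0 0 -1 -6 -4 -3 -2 0 -1 -3 3 0 1 -3 -1 -6 -3 0
-3 0 4 -3 -5 1 -4 -1 -3 -1 -2 0 -1 -3 4 -2 -1 -1 1 2 -1 -3 -2 2 -1 -5 3 2 2 -1 -3 -3 0 -4 0 3
```

View pics/crop1.png

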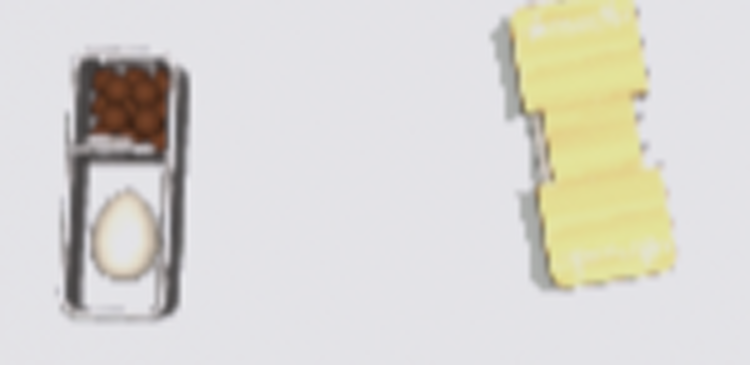

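The crop shows the flap standing near upright at crop row ~145 (px row ~201), with nuts above it and the egg below. The lid stack's scoops are midway along its long sides and it is yawed a few degrees.

```bash
cat >> h.py <<'E'
def rect(xy):
    (cx,cy),(w,h),a=cv2.minAreaRect(xy.astype(np.float32)*1000)
    if w<h: w,h,a=h,w,a+90
    a=(a+90)%180-90
    return np.array([cx,cy])/1000,np.array([w,h]).round(1),np.radians(a)
def big(m):
    n,l,s,_=cv2.connectedComponentsWithStats(m.astype(np.uint8));k=1+s[1:,4].argmax();return l==k
def mpts(c,m,h): # corners of mask pixels -> rays
    v,u=np.nonzero(m);q=np.concatenate([np.c_[u+a,v+b] for a in(-.5,.5) for b in(-.5,.5)]);return ray(c,q,h)[:,:2]
def find(c,what,win,h,lo,hi):
    u0,u1,v0,v1=win;z=cloud(c)[...,2];m=np.zeros(z.shape,bool);m[v0:v1,u0:u1]=((z>lo)&(z<hi))[v0:v1,u0:u1]
    if what=="lid":
        m=big(m)
    return rect(mpts(c,m,h)),m
E
python3 - <<'E'
from h import *
c=dict(np.load("top0.npz"))
# rim only, exclude the flap rows' interior; rim outermost edge ~ z 0.055
r,m=find(c,"box",(236,275,175,242),.055,.050,.066);print("box",r,m.sum())
xy=mpts(c,m,.055); o,s,a=r; ax=np.array([np.cos(a),np.sin(a)]);ay=np.array([-ax[1],ax[0]])
for nm,d in(("x",ax),("y",ay)):
    t=(xy-o)@d*1000;print(nm,np.percentile(t,[0,1,5,95,99,100]).round(1))
r,m=find(c,"lid",(320,378,160,237),.044,.035,.06);print("lid",r,m.sum())
# flap
P=cloud(c);f=P[178:215,244:266].reshape(-1,3);f=f[(f[:,2]>.066)&(f[:,2]<.12)];q=np.c_[(f[:,:2]-o)@ax,(f[:,:2]-o)@ay,f[:,2]]*1000
print("flap box-frame x,y,z range",q.min(0),q.max(0));hi=q[q[:,2]>88];print(hi.mean(0),len(hi))
for nm,win in dict(spoon=(405,420,200,245),).items():
    pass
E
```

```text
box (array([0.46623584, 0.11089706]), array([146.7,  60.8]), np.float64(-0.04213054265478103)) 214
x [-73.4 -72.  -70.3  70.3  71.9  73.4]
y [-30.4 -30.2 -29.3  29.1  30.   30.4]
lid (array([ 0.49069412, -0.14349716]), array([157.9,  72.1]), np.float64(0.1526405925507615)) 1344
flap box-frame x,y,z range [ 13.7238416  -22.52232403  68.05474787] [20.74230169 19.44356347 97.36573491]
[17.15816709 -0.27981294 93.06413786] 34
```

```bash
cat >> h.py <<'E'
def rotfor(p,a,ik): # tool-down rotation with closing line at angle a (mod pi), last joint nearest centre
    rs=[down(a),down(a+np.pi)];js=[ik(p,r) for r in rs]
    return min([(abs(j[5]),i) for i,j in enumerate(js) if j is not None])[1],rs,js
E
cat > flap.py <<'E'
from h import *
from cell import manip,inverse_kinematics,cams
o=np.array([.4662,.1109]);a=-.0421
def W(x,y,z): c,s=np.cos(a),np.sin(a);return np.array([o[0]+c*x-s*y,o[1]+s*x+c*y,z])
manip.set_gripper(0,5)
p=W(-.025,0,.16);i,rs,js=rotfor(p,a+np.pi/2,inverse_kinematics);r=rs[i];print(js[i].round(2))
manip.move_pose(p,r)
def L(x,z,v):
    manip.move_linear(W(x,0,z),rate=v);s=manip.state();print(x,z,s["tool_pos"].round(4),s["contact_force"].round(2))
L(-.025,.078,.15);print("bias")
L(.02,.078,.08);L(.042,.066,.08);L(.050,.057,.06)
for z in(.054,.052,.050,.049,.048,.047):
    L(.051,z,.03)
    if manip.state()["contact_force"][2]>22:break
manip.dwell(.3);print(manip.state()["contact_force"])
L(.05,.16,.15);print(manip.state()["clock"])
manip.move_pose([.49,-.1435,.22],rs[i])
c=cams.capture("top");np.savez("top1.npz",**c)
P=cloud(c);f=P[176:215,240:268].reshape(-1,3);c_,s_=np.cos(a),np.sin(a);d=f[:,:2]-o
q=np.c_[d@[c_,s_],d@[-s_,c_],f[:,2]]*1000
for x0 in(22,30,40,50,57):
    k=(abs(q[:,0]-x0)<4)&(abs(q[:,1])<18);print(x0,np.median(q[k,2]).round(1))
r,m=find(c,"box",(236,275,175,242),.055,.052,.066);print("box",r,m.sum())
E
python3 flap.py
```

```text
[ 0.19 -0.09  2.14 -0.    1.09 -1.33]
-0.025 0.078 [0.4418 0.1119 0.0785] [ 0.77 -0.3  -0.19]
bias
0.02 0.078 [0.4861 0.11   0.0777] [ 0.25 -0.13 -0.32]
0.042 0.066 [0.5079 0.1091 0.0656] [-0.76 -0.38 -0.3 ]
0.05 0.057 [0.5159 0.1087 0.0566] [-0.73  0.34  0.47]
0.051 0.054 [0.517  0.1087 0.0539] [-0.3   0.3   0.15]
0.051 0.052 [0.517  0.1088 0.0519] [ 0.05 -0.1  -0.7 ]
0.051 0.05 [0.517  0.1087 0.0498] [ 0.45 -0.26 -0.41]
0.051 0.049 [0.5171 0.1087 0.0489] [ 0.04 -0.4  -0.05]
0.051 0.048 [0.5174 0.1088 0.0483] [-0.28 -0.27  2.47]
0.051 0.047 [0.5175 0.1088 0.0482] [-3.29 -0.86 10.27]
[-2.74443527  0.45854366 10.02860221]
0.05 0.16 [0.5153 0.1086 0.1588] [-0.59  0.49  0.43]
9.1917
22 46.8
30 47.3
40 47.6
50 46.5
57 46.3
box (array([0.46623584, 0.11089706]), array([146.7,  60.8]), np.float64(-0.04213054265478103)) 201
```

```bash
cat > grasp.py <<'E'
from h import *
from cell import manip,inverse_kinematics,cams
c=cams.capture("top")
o=np.array([.4907,-.1435]);a=.1526
p=np.r_[o,.12];i,rs,js=rotfor(p,a+np.pi/2,inverse_kinematics);print(js[i].round(2))
manip.set_gripper(.088)
manip.move_pose(p,rs[i])
manip.move_linear(np.r_[o,.03],rate=.12);manip.move_linear(np.r_[o,.006],rate=.05)
s=manip.state();print(s["tool_pos"],s["contact_force"])
manip.set_gripper(.05,30);s=manip.state();print(s["gripper_width"],s["grasp_force"],s["contact_force"])
manip.move_linear(np.r_[o,.03],rate=.04);manip.move_linear(np.r_[o,.14],rate=.15)
manip.dwell(.2);s=manip.state();print(s["gripper_width"],s["grasp_force"],s["contact_force"],s["clock"])
# carry above the box
b=np.array([.4662,.1109]);ab=-.0421
r=[down(ab+np.pi/2),down(ab-np.pi/2)][i]
manip.move_linear(np.r_[b,.14],rate=.15,rot=r);manip.dwell(.2)
s=manip.state();print(s["tool_pos"],s["tcp_rot"],s["joint_pos"][5],s["clock"])
for n in("top","side"):
    c=cams.capture(n);np.savez(n+"2.npz",**c);cv2.imwrite(f"pics/{n}2.png",cv2.resize(c["image"][130:280,180:340],None,fx=5,fy=4) )
E
python3 grasp.py
```

```text
[-0.33  0.06  2.07 -0.    1.01  1.08]
[ 0.4904681  -0.14342837  0.00565491] [-0.03092771 -0.89594664  0.75090631]
0.059726475722827285 29.99833032488823 [-0.21556825 -0.01207987  1.58924268]
0.06002335088348203 29.99867543578148 [-0.68548182 -0.02974809 -1.18323421] 18.025
[0.46626609 0.11048658 0.13998292] [ 3.14078453e+00 -6.72099628e-02 -5.38219950e-05] 1.794372863499246 20.075
```

View pics/top2.png

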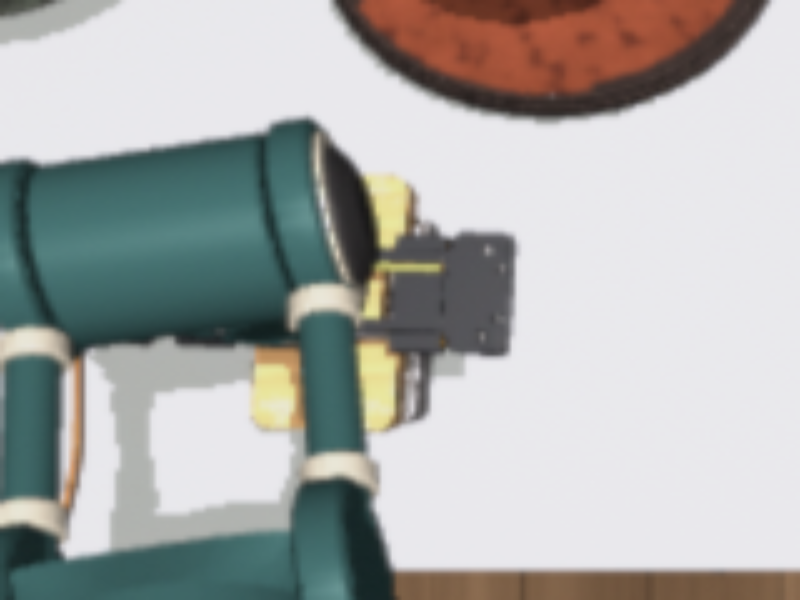

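View pics/side2.png

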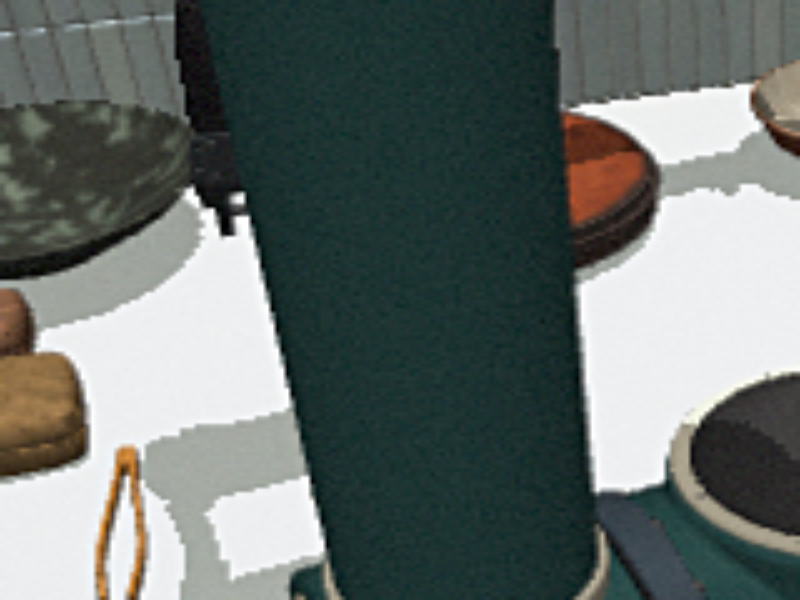

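The top picture shows the yellow stack held over the box: its lower end and right edge at crop (250-400, 340-430) and its upper right corner at (410,175). The arm hides the rest, and it hides everything in the side view.

Run:
```python
from h import *
c=dict(np.load("top2.npz"));P=cloud(c);z=P[...,2]
hsv=cv2.cvtColor(c["image"],cv2.COLOR_BGR2HSV)
m=np.zeros(z.shape,bool);m[165:245,225:280]=True
my=m&(abs(hsv[...,0].astype(int)-27)<9)&(hsv[...,1]>60)&(hsv[...,2]>150)
mz=m&(z>.169)&(z<.19)&my
print(my.sum(),mz.sum(),np.median(z[my]))
ab=-.0421;ax=np.array([np.cos(ab),np.sin(ab)]);ay=np.array([-ax[1],ax[0]]);o=np.array([.46627,.11049])
h=np.median(z[mz])
for nm,mm in(("z",mz),("colour",my)):
    q=(mpts(c,mm,h)-o)
    print(nm,h,"x",((q@ax).min()*1e3).round(1),((q@ax).max()*1e3).round(1),"y",((q@ay).min()*1e3).round(1),((q@ay).max()*1e3).round(1))
    # yaw from right edge pixels & bottom edge
    v,u=np.nonzero(mm);
    bot=np.array([(k,v[u==k].max()+.5) for k in range(u.min()+3,u.max()-3) if (u==k).any() and v[u==k].max()>225])
    w=ray(c,bot,h)[:,:2]-o;print(" bottom x",((w@ax)*1e3).round(1))
    e=[(u[v==k].max()+.5,k) for k in range(v.min(),v.max()+1) if (v==k).any()]
    w=ray(c,e,h)[:,:2]-o;print(" right y",(np.c_[w@ax,w@ay]*1e3)[::4].round(1).tolist())
```

```text
375 333 0.17682332683157664
z 0.1766068929770508 x -78.6 75.6 y -35.7 34.0
 bottom x [-78.5 -78.4 -78.3 -78.2 -70.9 -57.6 -74.2 -76.5 -76.4 -76.3 -76.2]
 right y [[74.4, -27.1], [64.9, -34.9], [55.1, -33.0], [45.4, -33.5], [35.5, -29.2], [8.7, -25.8], [-1.0, -23.9], [-27.3, -27.8], [-36.6, -35.5], [-46.3, -33.6], [-55.9, -31.7], [-65.3, -34.6], [-74.9, -32.8]]
colour 0.1766068929770508 x -78.9 75.6 y -51.8 34.0
 bottom x [-78.5 -78.4 -78.3 -78.2 -70.9 -62.4 -74.2 -78.9 -78.8 -78.7 -76.2 -73.7]
 right y [[74.4, -27.1], [64.9, -34.9], [55.1, -33.0], [45.4, -33.5], [35.5, -29.2], [11.0, -23.3], [1.4, -23.8], [-8.2, -24.3], [-32.1, -28.0], [-41.5, -33.3], [-51.0, -33.9], [-60.6, -34.4], [-70.1, -34.9]]
```

```bash
cat > place.py <<'E'
from h import *
from cell import manip,cams
ab=-.0421;c_,s_=np.cos(ab),np.sin(ab);b=np.array([.4662,.1109])
def W(x,y,z): return np.array([b[0]+c_*x-s_*y,b[1]+s_*x+c_*y,z])
dx,dy=.0013,.0006
manip.move_linear(W(dx,dy,.075),rate=.12);manip.dwell(.2);f0=manip.state()["contact_force"];print("f0",f0.round(2))
z=.066;manip.move_linear(W(dx,dy,z),rate=.05)
while z>.0545:
    z-=.0015;manip.move_linear(W(dx,dy,z),rate=.02);s=manip.state();f=s["contact_force"]-f0
    print(round(z,4),s["tool_pos"].round(4),f.round(1),s["moment"].round(2),round(s["gripper_width"],4))
    if f[2]>8: break
print(s["clock"])
E
python3 place.py
```

```text
f0 [ 0.17 -0.11 -3.12]
0.0645 [0.4674 0.1114 0.0644] [-1.   0.2  1.2] [0.05 0.02 0.05] 0.0597
0.063 [0.4675 0.1114 0.0629] [-1.  -0.3  1.3] [-0.03 -0.04  0.01] 0.0597
0.0615 [0.4674 0.1114 0.0614] [-0.5 -0.6  0.5] [ 0.05 -0.03 -0.02] 0.0593
0.06 [0.4674 0.1114 0.0598] [0.4 0.8 1.2] [-0.04  0.04 -0.03] 0.0596
0.0585 [0.4674 0.1114 0.0584] [-0.8 -0.4  0.9] [ 0.02  0.01 -0.02] 0.0596
0.057 [0.4674 0.1114 0.0569] [-0.   1.   0.7] [0.07 0.03 0.03] 0.0595
0.0555 [0.4678 0.1115 0.0562] [-3.2 -0.5  7.6] [-0.07  0.43  0.03] 0.0594
0.054 [0.4678 0.1115 0.0561] [-8.4 -1.6 20.4] [-0.25  1.21  0.  ] 0.0595
23.4
```

Run:
```python
from h import *
from cell import manip,cams
s=manip.state();p=s["tool_pos"]
manip.move_linear([p[0],p[1],.0565],rate=.02)
manip.set_gripper(.080);manip.dwell(.4);print(manip.state()["contact_force"].round(2),manip.state()["gripper_width"])
manip.move_linear([.4674,.1114,.17],rate=.12)
manip.move_linear([.4674,-.15,.17],rate=.3)
c=cams.capture("top");np.savez("top3.npz",**c);cv2.imwrite("pics/top3.png",cv2.resize(c["image"][130:280,180:340],None,fx=5,fy=4))
r,m=find(c,"lid",(230,282,165,245),.094,.08,.11);print("hood",r,m.sum(),manip.state()["clock"])
P=cloud(c)[cv2.erode(m.astype(np.uint8),np.ones((3,3)))>0];A=np.c_[P[:,:2]-r[0],np.ones(len(P))]
k=np.linalg.lstsq(A,P[:,2],rcond=None)[0];print("plane slopes, z",k)
```

```text
[-0.54 -0.05  0.08] 0.07989128243662041
hood (array([0.46754971, 0.11045832]), array([157.2,  73.2]), np.float64(-0.038399054493416504)) 1494 26.7333
plane slopes, z [ 0.00017098 -0.00354867  0.09277815]
```

View pics/top3.png

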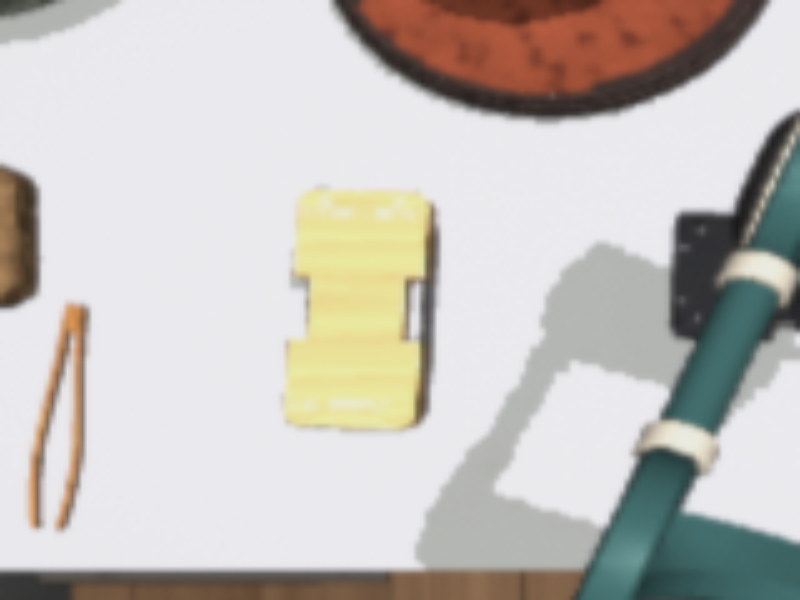

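The picture shows the hood square and level over the box at crop (360,305). Its top is at the expected 94 mm, so the lids are seated.

Run:
```python
from h import *
from cell import manip,cams
o=[.4675,.1112]
manip.move_linear([*o,.17],rate=.3);manip.move_linear([*o,.077],rate=.08)
print(manip.state()["tool_pos"],manip.state()["contact_force"].round(2))
manip.set_gripper(.04,15);s=manip.state();print(s["gripper_width"],s["grasp_force"],s["contact_force"].round(2))
manip.move_linear([*o,.095],rate=.03);manip.move_linear([*o,.177],rate=.08);manip.dwell(.5)
s=manip.state();print(s["gripper_width"],s["grasp_force"],s["contact_force"].round(2),s["clock"])
for n,w in(("top",(130,280,180,340)),("side",(160,280,180,340))):
    c=cams.capture(n);np.savez(n+"4.npz",**c)
    cv2.imwrite(f"pics/{n}4.png",cv2.resize(c["image"][w[0]:w[1],w[2]:w[3]],None,fx=5,fy=4))
```

```text
[0.46812034 0.11133098 0.07763846] [ 0.56 -0.04  0.41]
0.04974112742504276 14.999192208051682 [-0.17  0.2   0.88]
0.049724627162630215 14.998548477888107 [-0.2  -0.33 -0.84] 32.0417
```

View pics/top4.png

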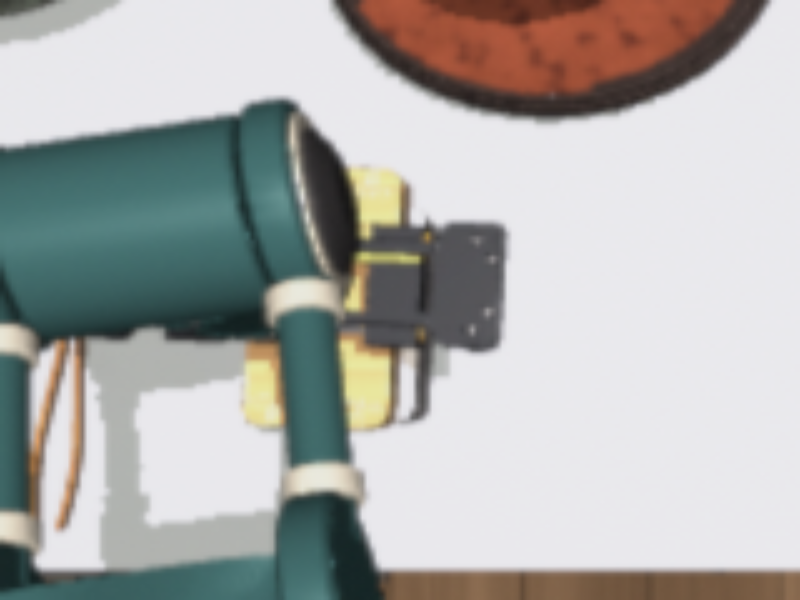

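The hood is held above the box, and a white strip, the inner lid's edge, shows at crop (410,385). I'll check its height, then hand in.

Run:
```python
from h import *
from cell import manip,order
c=dict(np.load("top4.npz"));z=cloud(c)[...,2]*1000
print(z[218:236:2,254:268].round().astype(int))
m=(z>187)&(z<230);k=np.zeros_like(m);k[165:245,225:275]=1;hsv=cv2.cvtColor(c["image"],cv2.COLOR_BGR2HSV);m&=k&(hsv[...,1]>60)&(abs(hsv[...,0].astype(int)-27)<9)
P=cloud(c)[m];A=np.c_[P[:,:2]-P[:,:2].mean(0),np.ones(len(P))];print("hood plane",np.linalg.lstsq(A,P[:,2],rcond=None)[0],manip.state()["clock"])
```

```text
[[191 192 194 194 188 176  66  70  66  66  40  24   1  -3]
 [189 192 197 196 189 172  69  67  70  69  40  15   5   1]
 [192 192 195 195 183 169  69  70  70  64  38  16   1  -2]
 [193 190 192 193 187 170  67  71  70  60  36  16  -2  -3]
 [190 196 192 188 187 165  72  66  70  63  40  10   0  -2]
 [193 195 188 195 182 168  67  65  67  62  34  13  -2  -2]
 [192 192 193 194 179 164  68  67  68  58  28  11  -2  -1]
 [191 191 195 191 175 164  68  70  65  45  19   5   1  -2]
 [191 191 190 184 176  67  71  58  36  18   1  -5  -4  -2]]
hood plane [ 0.00102163 -0.00365262  0.19261416] 32.1417
```

The inner lid's top is at about 69 mm, which is seated. The hood is level, about 100 mm above its rest.

```bash
python3 -c "
from cell import order
print(order.close_job())"
```

```text
the job is handed in; nothing more can be done
None
```

I handed the job in at about 32 s: by my measurements the flap is shut under its catch, the inner lid is seated level in the box, and the gripper holds the outer lid level about 10 cm above it; the hand-in returned no verdict.

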